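# Present a bead sample slide over its tin

## Task

Without lifting it, push the round tin across the bench until it stands wholly on the round grey felt spot. Then pick up the bead sample slide (the clear plate with one frosted end, marked by a small corner notch) by its clear part and finish while holding it in the gripper over the middle of the tin, roughly 10 cm above the lid and touching nothing else, label face up and sloping about 35 degrees with the frosted end uppermost. Leave everything else on the bench where it is.

Things in the scene. Friction and masses are not known exactly. Their poses are not given: they have to be found in the camera images.
- tin_center (a point): centre (22 mm up) of the round aluminium tin with a lid: 90 mm across, 45 mm tall, about 0.25 kg, standing upright and loose on the bench; too wide to grasp. z is up
- spot_center (a point): centre, at bench height, of the round grey felt spot on the bench, 124 mm across, flat and flush (nothing to bump into)
- slide_center (a point): centre, half-way up, of the sample slide: acrylic plate 110 (x) x 40 (y) x 8 mm (z), 45 g, flat on the bench, label face (+z) up, turned any way. x points to the frosted label end: the last 35 mm (x +20 to +55), paper label on top, a 13 x 13 mm notch out of its corner at x +55, y +20 mm. The rest (x -55 to +20) is clear, with two rows of little beads cast in, flush
- blank_mid (a point): bystander, its middle: a plain clear acrylic slide, 90 x 40 x 8 mm, no notch, no frosting, no beads; lies flat near the sample slide; to be left where it is
- spool_mid (a point): bystander, its middle: a standing black thread spool, 60 mm across, 68 mm tall; to be left where it is
- tape_mid (a point): bystander, its middle: a roll of masking tape lying flat, 90 mm across, 24 mm tall; to be left where it is
- cup_mid (a point): bystander, its middle: a small black bowl, 72 mm across, 55 mm tall; to be left where it is
- driver_mid (a point): bystander, its middle: a small screwdriver lying on the bench, 150 mm long; to be left where it is
- jar_mid (a point): bystander, its middle: a closed glass jar, 56 mm across, 70 mm tall; to be left where it is
- pliers_mid (a point): bystander, its middle: small pliers with dark grips lying on the bench, about 130 x 60 x 12 mm; to be left where it is
Not all that is in view belongs to the job. Of the things shaped like the part that bears tin_center, the aluminium one is meant.

How it is judged:
By the outcome, as a careful person would: the job done as asked, in the order asked, and still so for the second after the job is handed in, while the arm keeps its last pose, push and grip.
It also fails if it takes over 50 s, if anything falls off the work surface, if the arm or the gripper's body presses on something with over 40 N, if the wrist force passes 120 N, or if a joint passes its speed limit or range.

## Robot

A 7-joint arm with a two-finger parallel gripper is mounted at the origin on the work surface. World frame = base frame: x ahead of the robot, y to its left, z up, the work surface at z = 0. Lengths are in m, angles in degrees, forces in N, time in s.
With the tool pointing down it reaches from about 0.35 to 0.9 m from the base axis. Payload 7.2 kg.
Tool frame: the origin (TCP) lies on the front face of the gripper's body, between the roots of the fingers; the fingertips stand 80 mm ahead of it and the grasp point (between the pads) lies 61 mm ahead of it; y points along the fingers, z is the direction in which the jaws open and shut, and the axes are right-handed (so a half turn about y gives the same grasp; the last joint's range is limited). The gripper opens to 88 mm and grips with 3 to 60 N. Pads are 20 mm wide; open, the fingers measure 115 mm over their backs; the gripper's body (75 mm by 178 mm) begins 61 mm behind the grasp point.
Start: joints at [69.316, 23.554, -0.728, 91.456, 0.321, 64.991, -4.71], TCP at [0.18, -0.598, 0.303] pointing down, gripper open.
Joint ranges: [-169.25, 169.25], [-16.82, 113.86], [-84.01, 82.57], [7.8, 145.47], [-59.2, 239.2], [7.22, 106.19], [-163.78, 163.78]. Speed limits (degrees/s): [136.94, 136.94, 172.46, 172.46, 180, 180, 180].

## Interface

Orientations are given as [roll, pitch, yaw] about the fixed x, y, z axes, in that order (R = Rz(yaw) Ry(pitch) Rx(roll)).
In Python, from workcell import * gives the robot as it stands.
- The arm moves only by the tool jog_arm, never from a script. Its argument "commands" is a list of rows, each an object of numbers: "tx", "ty", "tz": the shift along the world's x, y, z in units of 40 mm (1.0 is 40 mm); "turn": the turn about the world's z in units of 5 degrees (1.0 is 5 degrees). In form: [{"tx": .., "ty": .., "tz": .., "turn": ..}, ...]. A call has 1 to 20 rows; each row is the pose to reach, as a shift and turn from the pose commanded when the call began; what a row does not reach only later rows make up. A row lasts 1/12 s, in which the tool goes at most 41.7 mm and 7.16 degrees, less where a joint would pass 70% of its speed; a pose out of reach is approached as far as the arm can. A call with a gripper value outside its range is refused whole. "grip" is the finger opening in mm, from 0 to 87.8, set as the call begins (left out, the last holds). The fingers move at their own pace and stop on an object; "newtons" is the grip in N (left out, the last holds). Time passes only in rows, so rows that repeat a pose let the fingers close. It gives the time, the measured TCP pose, the force and the opening at its end, in the units of the state.
- observe(): the state, without advancing time (a new reading comes with each control period).
- snapshot(name): name is "side" or "top"; returns (picture, depth): 400x640x3 uint8, red, green, blue; 400x640 float32, m along the optical axis (not along the pixel's ray), 0 where there is no reading.
- camera_model(name): a dict with "fx", "fy", "cx", "cy" (pixels), "R" (3x3) and "t" (3): a world point X has camera coordinates R X + t. Camera axes: x right, y down, z forward; pixel columns grow to the right and rows downward; lengths in m; the calibration is good to about 2 mm. A picture is of the moment at which its call begins. camera_model takes no time and is no camera call.
- close_job(): hands the job in, once; it reports no verdict.
The state is a dict: "time_s": time; "joints": joint angles; "dq": joint speeds; "joint_torque": joint torques, N m; "tcp_pos": TCP position; "tcp_rot": TCP orientation; "wrist_force": force on the tool from outside, world axes, zero at the start; "ft_torque": the same for the moment, N m; "gripper_width": finger opening in m.
Only numpy, scipy, OpenCV 4.12 (cv2) and the standard library are available. Lean on these libraries where they do the work, as an engineer would, in place of code of your own. Each camera call takes 0.05 s, during which the arm holds its last target. There are 200 camera calls.

## Working session

There is one attempt and no reset: what is moved stays moved. The work goes in short steps, Python scripts to look and compute and a tool call to move; the robot and the scene stay as the last step left them, time stands still between calls to the robot, and variables do not carry over. Pictures are saved under pics/ and viewed, about 8 in all and at most 12, crops included, and the job is handed in when it is done.

Besides the shell and the picture viewer there is one more tool, called after "Call:" in YAML: its name, and indented under it one key for each argument. jog_arm: Moves the arm, as the interface text tells. Its arguments: {"type":"object","properties":{"commands":{"type":"array","items":{"type":"object","properties":{"tx":{"type":"number"},"ty":{"type":"number"},"tz":{"type":"number"},"turn":{"type":"number"}}}},"grip":{"type":"number"},"newtons":{"type":"number"}},"required":["commands"]}

```bash
mkdir -p pics; ls; cat > h.py <<'E'
from workcell import *
import numpy as np, cv2
def save(n,im,s=1): cv2.imwrite('pics/'+n,cv2.resize(im[:,:,::-1],None,fx=s,fy=s,interpolation=cv2.INTER_CUBIC))
def ray(c,uv,z):
    m=camera_model(c);R=np.array(m['R']);t=np.array(m['t'])
    d=R.T@np.array([(uv[0]-m['cx'])/m['fx'],(uv[1]-m['cy'])/m['fy'],1]);o=-R.T@t
    return o+d*(z-o[2])/d[2]
def proj(c,X):
    m=camera_model(c);p=np.array(m['R'])@np.array(X)+np.array(m['t'])
    return m['fx']*p[0]/p[2]+m['cx'],m['fy']*p[1]/p[2]+m['cy']
E
python3 - <<'E'
from h import *
for n in('top','side'):
    p,d=snapshot(n);np.savez('/tmp/'+n,p=p,d=d);save(n+'0.png',p,1.25)
    m=camera_model(n);print(n,m['fx'],-np.array(m['R']).T@m['t'],ray(n,(320,200),0))
print(observe())
E
```

```text
pics
top 401.12584149312374 [0.31461381 0.01888743 1.28983578] [0.58637554 0.05421933 0.        ]
side 405.0349812116382 [ 0.37250739 -0.66445913  0.75585725] [ 5.83296118e-01  1.16152425e-01 -1.11022302e-16]
{'time_s': 0.1, 'joints': array([69.31622738, 23.59410149, -0.7273336 , 91.49725189,  0.32104298,
       64.99151382, -4.70948194]), 'dq': array([-0.09102569, -0.21770654, -0.10040001, -0.11795032, -0.00261506,
        0.06796573, -0.01572476]), 'joint_torque': array([ 4.71913285e-03, -5.89094532e+01,  6.44641723e-01, -2.91706699e+01,
       -5.37186360e-02,  1.45027880e-02,  7.28056966e-05]), 'tcp_pos': array([ 0.18026141, -0.59809313,  0.30192199]), 'tcp_rot': array([-9.00805843e+01, -6.27694920e-03, -1.63223034e+02]), 'wrist_force': array([0.30033183, 0.6374342 , 0.20471119]), 'ft_torque': array([-0.01818236,  0.04533116,  0.04615234]), 'gripper_width': 0.08765944946032228}
```

View pics/top0.png

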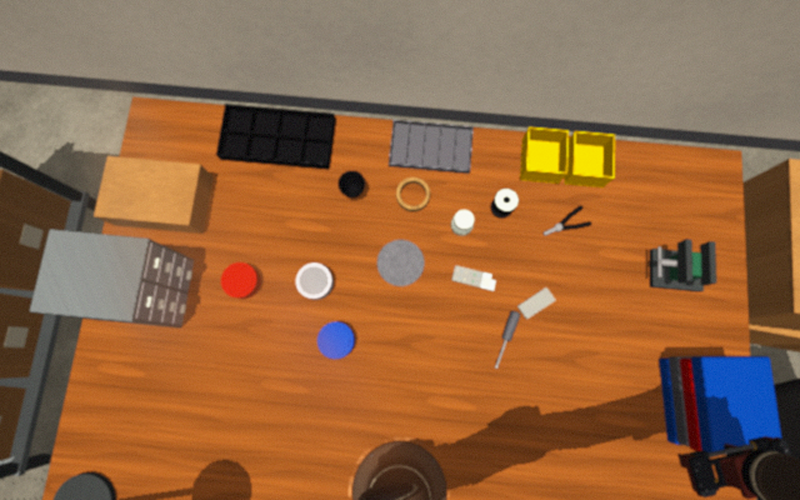

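View pics/side0.png

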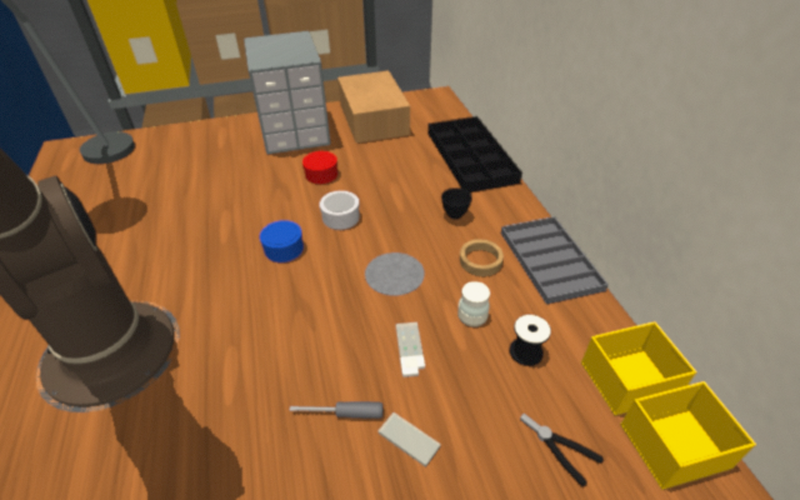

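```bash
python3 - <<'E'
from h import *
p=np.load('/tmp/top.npz')['p'];hsv=cv2.cvtColor(p,cv2.COLOR_RGB2HSV)
# non-wood: low saturation, inside workspace rows
m=((hsv[...,1]<90)&(hsv[...,2]>60)).astype(np.uint8)
m[:140]=0;m[300:]=0;m[:,:200]=0;m[:,500:]=0
m=cv2.morphologyEx(m,cv2.MORPH_OPEN,np.ones((2,2)))
cs,_=cv2.findContours(m,cv2.RETR_EXTERNAL,cv2.CHAIN_APPROX_NONE)
for c in cs:
    a=cv2.contourArea(c)
    if a<60: continue
    r=cv2.minAreaRect(c);print(np.round(r[0],1),np.round(r[1],1),round(r[2],1),a)
    for z in (0,.008,.045): print('   z',z,ray('top',r[0],z).round(4))
    if a<900:print('   box z.008',[ray('top',q,.008)[:2].round(4).tolist() for q in cv2.boxPoints(r)])
for n,px in dict(red=(191,225),blue=(269,272),cup=(281,148),tape=(330,155),jar=(370,177),driver=(405,271),spool=(404,161)).items(): print(n,ray('top',px,.03).round(3))
s=np.load('/tmp/side.npz')['p']
a=cv2.resize(p[195:275,225:465],None,fx=3.2,fy=3.2,interpolation=cv2.INTER_CUBIC)
b=cv2.resize(s[140:380,240:480],None,fx=1.3,fy=1.3,interpolation=cv2.INTER_CUBIC)
o=np.zeros((a.shape[0]+b.shape[0],768,3),np.uint8);o[:a.shape[0]]=a[:,:768];o[a.shape[0]:,:b.shape[1]]=b
save('crop1.png',o)
E
```

```text
[405.7 272.4] [ 7.3 46.5] 18.4 170.5
   z 0 [ 0.3791 -0.2388  0.    ]
   z 0.008 [ 0.3787 -0.2372  0.008 ]
   z 0.045 [ 0.3769 -0.2298  0.045 ]
   box z.008 [[0.3114, -0.2072], [0.4527, -0.2456], [0.4475, -0.2678], [0.3065, -0.229]]
[429.8 243.2] [12.8 27.7] 56.3 323.5
   z 0 [ 0.4792 -0.3108  0.    ]
   z 0.008 [ 0.4781 -0.3087  0.008 ]
   z 0.045 [ 0.4734 -0.2993  0.045 ]
   box z.008 [[0.4659, -0.2612], [0.5224, -0.3325], [0.4904, -0.3564], [0.4344, -0.2852]]
[380.3 222.9] [34.9 13.3] 14.0 384.0
   z 0 [ 0.5294 -0.148   0.    ]
   z 0.008 [ 0.528 -0.147  0.008]
   z 0.045 [ 0.5219 -0.1422  0.045 ]
   box z.008 [[0.515, -0.0879], [0.5583, -0.0951], [0.5411, -0.2062], [0.4981, -0.1983]]
[252.  225.5] [29. 29.] 45.0 663.0
   z 0 [0.481  0.2656 0.    ]
   z 0.008 [0.4799 0.2641 0.008 ]
   z 0.045 [0.4752 0.257  0.045 ]
   box z.008 [[0.4736, 0.33], [0.5468, 0.273], [0.4863, 0.1983], [0.4144, 0.2554]]
[321. 211.] [36. 36.] 90.0 1031.0
   z 0 [0.5501 0.0474 0.    ]
   z 0.008 [0.5486 0.0472 0.008 ]
   z 0.045 [0.5419 0.0464 0.045 ]
[371.  178.5] [16.5 20.6] 26.6 269.0
   z 0 [ 0.6754 -0.1074  0.    ]
   z 0.008 [ 0.6731 -0.1066  0.008 ]
   z 0.045 [ 0.6628 -0.103   0.045 ]
   box z.008 [[0.6506, -0.0686], [0.7165, -0.0941], [0.6957, -0.1448], [0.6304, -0.1189]]
[405.5 161. ] [18. 19.] 90.0 267.5
   z 0 [ 0.747  -0.2181  0.    ]
   z 0.008 [ 0.7443 -0.2167  0.008 ]
   z 0.045 [ 0.7319 -0.2099  0.045 ]
   box z.008 [[0.7727, -0.1833], [0.7788, -0.2466], [0.7162, -0.2497], [0.7102, -0.187]]
red [0.46  0.453 0.03 ]
blue [0.338 0.188 0.03 ]
cup [0.742 0.199 0.03 ]
tape [0.734 0.035 0.03 ]
jar [ 0.672 -0.101  0.03 ]
driver [ 0.382 -0.23   0.03 ]
spool [ 0.736 -0.208  0.03 ]
```

View pics/crop1.png

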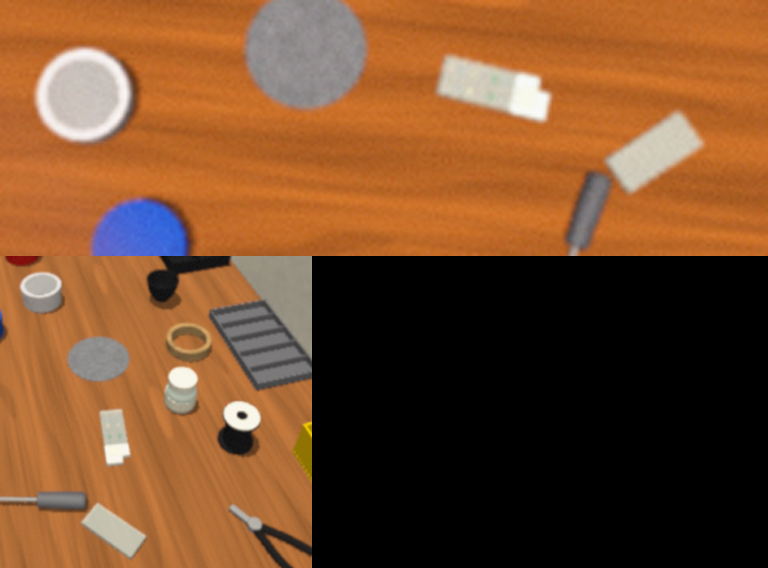

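Candidates (px in the 800×500 top view):
- **Tin:** white-rimmed aluminium (314,281), red (239,281), blue (336,340). I choose the aluminium one.
- **Slide:** notched, frosted plate with beads (474,278), plain blank (537,303). I choose the notched one. The crop confirms the notch at the right-upper corner and the frosted end towards -y.
- **Spot:** (401,263).

Moving behind the tin.

Call:
jog_arm:
  commands:
    - {"tx":6,"ty":8,"turn":7}
    - {"tx":6,"ty":8,"turn":7}
    - {"tx":6,"ty":8,"turn":7}
    - {"tx":6,"ty":8,"turn":7}
    - {"tx":6,"ty":8,"turn":7}
    - {"tx":6,"ty":8,"turn":7}
    - {"tx":6,"ty":8,"turn":7}
    - {"tx":6,"ty":8,"turn":7}
    - {"tx":6.7,"ty":23.2,"turn":18.6}
    - {"tx":6.7,"ty":23.2,"turn":18.6}
    - {"tx":6.7,"ty":23.2,"turn":18.6}
    - {"tx":6.7,"ty":23.2,"turn":18.6}
    - {"tx":6.7,"ty":23.2,"turn":18.6}
    - {"tx":6.7,"ty":23.2,"turn":18.6}
    - {"tx":6.7,"ty":23.2,"turn":18.6}
    - {"tx":6.7,"ty":23.2,"turn":18.6}
    - {"tx":6.7,"ty":23.2,"turn":18.6}
    - {"tx":6.7,"ty":23.2,"turn":18.6}
    - {"tx":6.7,"ty":23.2,"turn":18.6}
    - {"tx":6.7,"ty":23.2,"turn":18.6}
  grip: 50

```text
invalid input
```

Call:
jog_arm:
  commands:
    - {"tx":3,"ty":4,"tz":0,"turn":3}
    - {"tx":3,"ty":4,"tz":0,"turn":3}
    - {"tx":3,"ty":4,"tz":0,"turn":3}
    - {"tx":3,"ty":4,"tz":0,"turn":3}
    - {"tx":3,"ty":4,"tz":0,"turn":3}
  grip: 50

```text
time_s: 0.52
tcp_pos: [0.3019, -0.4355, 0.3024]
tcp_rot: [-90.0, 0.0, -148.1]
wrist_force: [0.5, -0.1, -0.2]
gripper_width: 0.0581
```

Call:
jog_arm:
  commands:
    - {"tx":3,"ty":6,"tz":0,"turn":4}
    - {"tx":3,"ty":6,"tz":0,"turn":6}
    - {"tx":3,"ty":6,"tz":0,"turn":8}
    - {"tx":3,"ty":6,"tz":0,"turn":8}
    - {"tx":3,"ty":6,"tz":0,"turn":8}
    - {"tx":3.7,"ty":19.2,"tz":0,"turn":15.6}
    - {"tx":3.7,"ty":19.2,"tz":0,"turn":15.6}
    - {"tx":3.7,"ty":19.2,"tz":0,"turn":15.6}
    - {"tx":3.7,"ty":19.2,"tz":0,"turn":15.6}
    - {"tx":3.7,"ty":19.2,"tz":0,"turn":15.6}
    - {"tx":3.7,"ty":19.2,"tz":0,"turn":15.6}
    - {"tx":3.7,"ty":19.2,"tz":0,"turn":15.6}
    - {"tx":3.7,"ty":19.2,"tz":0,"turn":15.6}
    - {"tx":3.7,"ty":19.2,"tz":0,"turn":15.6}
    - {"tx":3.7,"ty":19.2,"tz":0,"turn":15.6}
    - {"tx":3.7,"ty":19.2,"tz":0,"turn":15.6}
    - {"tx":3.7,"ty":19.2,"tz":0,"turn":15.6}
    - {"tx":3.7,"ty":19.2,"tz":0,"turn":15.6}
    - {"tx":3.7,"ty":19.2,"tz":0,"turn":15.6}
    - {"tx":3.7,"ty":19.2,"tz":0,"turn":15.6}

```text
time_s: 2.18
tcp_pos: [0.4461, 0.3377, 0.3024]
tcp_rot: [-90.0, 0.3, -69.7]
wrist_force: [0.3, -0.5, 0.2]
gripper_width: 0.0501
```

Call:
jog_arm:
  commands:
    - {"tx":0,"ty":0,"tz":-5.2,"turn":0}
    - {"tx":0,"ty":0,"tz":-5.2,"turn":0}
    - {"tx":0,"ty":0,"tz":-5.2,"turn":0}
    - {"tx":0,"ty":0,"tz":-5.2,"turn":0}
    - {"tx":0,"ty":0,"tz":-5.2,"turn":0}
    - {"tx":0,"ty":0,"tz":-5.2,"turn":0}
    - {"tx":0,"ty":0,"tz":-5.2,"turn":0}
    - {"tx":0.1,"ty":-0.28,"tz":-5.2,"turn":0}
    - {"tx":0.2,"ty":-0.55,"tz":-5.2,"turn":0}
    - {"tx":0.25,"ty":-0.7,"tz":-5.2,"turn":0}
    - {"tx":0.3,"ty":-0.83,"tz":-5.2,"turn":0}
    - {"tx":0.36,"ty":-1.0,"tz":-5.2,"turn":0}
    - {"tx":0.45,"ty":-1.25,"tz":-5.2,"turn":0}
    - {"tx":0.54,"ty":-1.5,"tz":-5.2,"turn":0}
    - {"tx":0.65,"ty":-1.8,"tz":-5.2,"turn":0}
    - {"tx":0.76,"ty":-2.1,"tz":-5.2,"turn":0}
    - {"tx":0.87,"ty":-2.4,"tz":-5.2,"turn":0}
    - {"tx":0.98,"ty":-2.7,"tz":-5.2,"turn":0}
    - {"tx":1.08,"ty":-3.0,"tz":-5.2,"turn":0}
    - {"tx":1.08,"ty":-3.0,"tz":-5.2,"turn":0}

```text
time_s: 3.85
tcp_pos: [0.4927, 0.2053, 0.094]
tcp_rot: [-90.1, -0.2, -70.5]
wrist_force: [0.7, 0.6, -1.1]
gripper_width: 0.0501
```

```bash
python3 - <<'E'
from h import *
p,d=snapshot('top');s,_=snapshot('side')
save('push.png',np.vstack([p[150:300,180:480],s[130:330,150:450]]),1.7)
E
```

```text
(no output)
```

View pics/push.png

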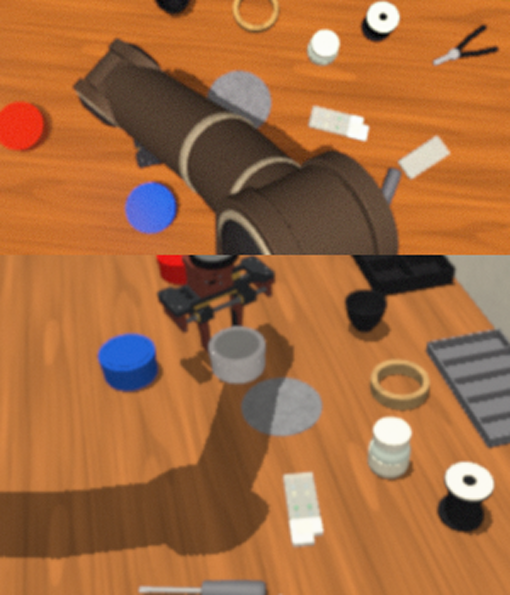

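Call:
jog_arm:
  commands:
    - {"tx":0.05,"ty":-0.15,"tz":0,"turn":0}
    - {"tx":0.15,"ty":-0.4,"tz":0,"turn":0}
    - {"tx":0.25,"ty":-0.7,"tz":0,"turn":0}
    - {"tx":0.36,"ty":-1.0,"tz":0,"turn":0}
    - {"tx":0.47,"ty":-1.3,"tz":0,"turn":0}
    - {"tx":0.58,"ty":-1.6,"tz":0,"turn":0}
    - {"tx":0.69,"ty":-1.9,"tz":0,"turn":0}
    - {"tx":0.79,"ty":-2.2,"tz":0,"turn":0}
    - {"tx":0.87,"ty":-2.4,"tz":0,"turn":0}
    - {"tx":0.94,"ty":-2.6,"tz":0,"turn":0}
    - {"tx":0.98,"ty":-2.7,"tz":0,"turn":0}
    - {"tx":1.0,"ty":-2.75,"tz":0,"turn":0}
    - {"tx":1.0,"ty":-2.75,"tz":0,"turn":0}
    - {"tx":1.0,"ty":-2.75,"tz":0,"turn":0}

```text
time_s: 5.12
tcp_pos: [0.5315, 0.0998, 0.0947]
tcp_rot: [-90.0, -0.0, -70.2]
wrist_force: [-0.4, -0.2, 0.5]
gripper_width: 0.0499
```

```bash
python3 - <<'E'
from h import *
s,_=snapshot('side');print(observe()['tcp_pos'])
x,y=proj('side',(.55,.047,0));x,y=int(x),int(y)
save('push2.png',s[y-60:y+60,x-80:x+80],4);print(x-80,y-60)
E
```

```text
[0.53150697 0.10002864 0.09472173]
234 159
```

View pics/push2.png

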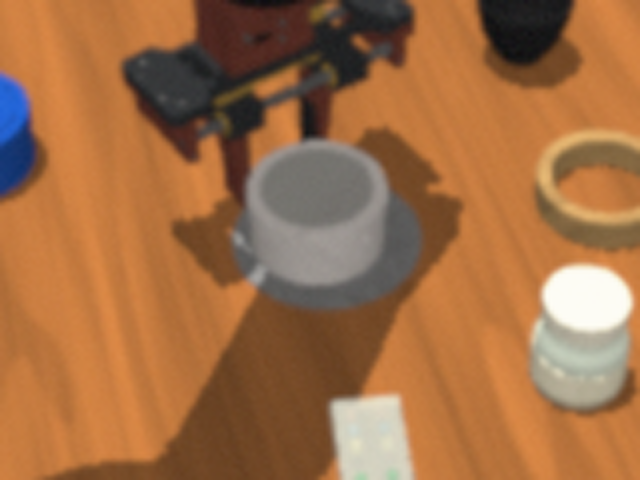

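```bash
python3 - <<'E'
from h import *
f=lambda u,v,z: ray('side',(234+u/4,159+v/4),z).round(4)
print('lid',f(317,190,.045),'spotbottom',f(327,305,0),'spotL',f(233,240,0),'spotR',f(421,240,0),'tinbot',f(315,282,0))
p=np.array(proj('side',(.55,.047,0)));print('spot c in crop',(p-[234,159])*4)
E
```

```text
lid [0.5479 0.0511 0.045 ] spotbottom [ 0.5387 -0.0054  0.    ] spotL [0.4944 0.0659 0.    ] spotR [0.6122 0.0328 0.    ] tinbot [0.5364 0.0155 0.    ]
spot c in crop [322.9137456  243.52465998]
```

Call:
jog_arm:
  commands:
    - {"tx":0.03,"ty":-0.06,"tz":0,"turn":0}
    - {"tx":0.05,"ty":-0.13,"tz":0,"turn":0}
    - {"tx":0.05,"ty":-0.13,"tz":0,"turn":0}
    - {"tx":0.05,"ty":-0.13,"tz":0,"turn":0}
    - {"tx":-0.4,"ty":1.1,"tz":0,"turn":0}
    - {"tx":-0.4,"ty":1.1,"tz":0,"turn":0}
    - {"tx":-0.4,"ty":1.1,"tz":3.9,"turn":0}
    - {"tx":-0.4,"ty":1.1,"tz":3.9,"turn":0}
    - {"tx":-0.4,"ty":1.1,"tz":3.9,"turn":0}
    - {"tx":-0.4,"ty":1.1,"tz":3.9,"turn":0}
    - {"tx":-0.11,"ty":-6.38,"tz":3.9,"turn":-5.7}
    - {"tx":-0.11,"ty":-6.38,"tz":3.9,"turn":-5.7}
    - {"tx":-0.11,"ty":-6.38,"tz":3.9,"turn":-5.7}
    - {"tx":-0.11,"ty":-6.38,"tz":3.9,"turn":-5.7}
    - {"tx":-0.11,"ty":-6.38,"tz":3.9,"turn":-5.7}
    - {"tx":-0.11,"ty":-6.38,"tz":3.9,"turn":-5.7}
    - {"tx":-0.11,"ty":-6.38,"tz":3.9,"turn":-5.7}
    - {"tx":-0.11,"ty":-6.38,"tz":3.9,"turn":-5.7}
    - {"tx":-0.11,"ty":-6.38,"tz":3.9,"turn":-5.7}
    - {"tx":-0.11,"ty":-6.38,"tz":3.9,"turn":-5.7}

```text
time_s: 6.83
tcp_pos: [0.527, -0.1551, 0.2505]
tcp_rot: [-90.0, 0.0, -98.8]
wrist_force: [0.3, 0.0, -0.4]
gripper_width: 0.05
```

Call:
jog_arm:
  commands:
    - {"tx":0,"ty":0,"tz":-2.2,"turn":0}
    - {"tx":0,"ty":0,"tz":-2.2,"turn":0}
    - {"tx":0,"ty":0,"tz":-2.2,"turn":0}
    - {"tx":0,"ty":0,"tz":-2.2,"turn":0}
  grip: 62

```text
time_s: 7.17
tcp_pos: [0.526, -0.153, 0.1611]
tcp_rot: [-90.3, 0.1, -98.5]
wrist_force: [1.3, 0.2, -0.1]
gripper_width: 0.0619
```

```bash
python3 - <<'E'
from h import *
s,_=snapshot('side');o=observe();print(o['tcp_pos'],o['tcp_rot'])
x,y=proj('side',(.54,-.05,0.03));x,y=int(x),int(y)
save('ov.png',s[y-90:y+90,x-110:x+110],3.4);print(x-110,y-90)
c=np.array([.528,-.147]);u=np.array([-.152,-.988]);v=np.array([.988,-.152])
for a,b in((-55,-20),(-55,20),(42,20),(55,-20)): print(a,b,(np.array(proj('side',[*(c+(a*u+b*v)/1000),.008]))-[x-110,y-90])*3.4)
E
```

```text
[ 0.5274008  -0.15347642  0.16308756] [-9.00775416e+01  6.69920684e-02 -9.85458903e+01]
210 150
-55 -20 [360.04290004 376.80428948]
-55 20 [417.87899408 371.41382089]
42 20 [439.16850516 490.89893846]
55 -20 [379.17285603 514.63651594]
```

View pics/ov.png

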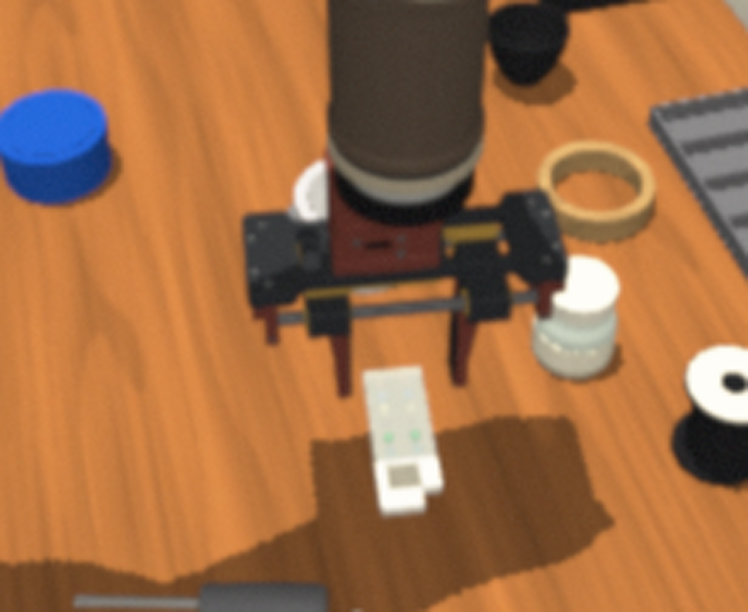

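Call:
jog_arm:
  commands:
    - {"tx":0,"ty":0,"tz":-0.8,"turn":0}
    - {"tx":0,"ty":0,"tz":-1.5,"turn":0}
    - {"tx":0,"ty":0,"tz":-1.8,"turn":0}
    - {"tx":0,"ty":0,"tz":-2.0,"turn":0}
    - {"tx":0,"ty":0,"tz":-2.0,"turn":0}
    - {"tx":0,"ty":0,"tz":-2.0,"turn":0}
    - {"tx":0,"ty":0,"tz":-2.0,"turn":0}

```text
time_s: 7.8
tcp_pos: [0.5282, -0.1556, 0.0843]
tcp_rot: [-89.9, -0.0, -98.7]
wrist_force: [-0.9, 0.4, 0.9]
gripper_width: 0.062
```

Call:
jog_arm:
  commands:
    - {"tx":0,"ty":0,"tz":0,"turn":0}
    - {"tx":0,"ty":0,"tz":0,"turn":0}
    - {"tx":0,"ty":0,"tz":0,"turn":0}
    - {"tx":0,"ty":0,"tz":0,"turn":0}
    - {"tx":0,"ty":0,"tz":0,"turn":0}
    - {"tx":0,"ty":0,"tz":0,"turn":0}
    - {"tx":0,"ty":0,"tz":0,"turn":0}
    - {"tx":0,"ty":0,"tz":0,"turn":0}
    - {"tx":0,"ty":0,"tz":0,"turn":0}
    - {"tx":0,"ty":0,"tz":0,"turn":0}
  grip: 30
  newtons: 5

```text
time_s: 8.63
tcp_pos: [0.5274, -0.1558, 0.0831]
tcp_rot: [-90.0, -0.0, -98.7]
wrist_force: [-0.7, -1.0, 6.0]
gripper_width: 0.0401
```

Call:
jog_arm:
  commands:
    - {"tx":0,"ty":0,"tz":0.3,"turn":0}
    - {"tx":0,"ty":0,"tz":0.6,"turn":0}
    - {"tx":0,"ty":0,"tz":0.9,"turn":0}
    - {"tx":0,"ty":0,"tz":1.2,"turn":0}
    - {"tx":0,"ty":0,"tz":1.5,"turn":0}
    - {"tx":0,"ty":0,"tz":1.5,"turn":0}

```text
time_s: 9.13
tcp_pos: [0.5285, -0.1558, 0.1457]
tcp_rot: [-89.8, -0.0, -98.7]
wrist_force: [1.1, -0.3, -0.7]
gripper_width: 0.0398
```

```bash
python3 - <<'E'
from h import *
s,_=snapshot('side');o=observe();print(o['tcp_pos'],o['tcp_rot'],o['gripper_width'])
x,y=proj('side',(.527,-.15,0.06));x,y=int(x),int(y)
save('lift.png',s[y-60:y+60,x-80:x+80],4);print(x-80,y-60)
E
```

```text
[ 0.52798884 -0.15592495  0.14444673] [-8.98228413e+01 -3.41255273e-02 -9.87447178e+01] 0.04016895718325974
247 206
```

View pics/lift.png

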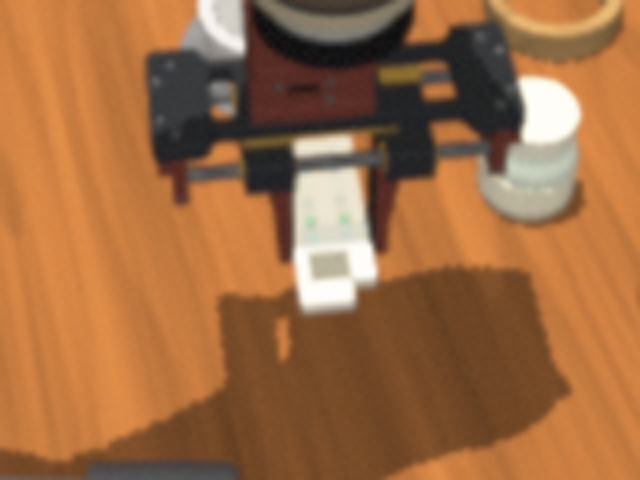

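Call:
jog_arm:
  commands:
    - {"tx":0,"ty":0,"tz":0,"turn":0}
    - {"tx":0,"ty":0,"tz":0,"turn":0}
    - {"tx":0,"ty":0,"tz":1.0,"turn":0}
    - {"tx":0,"ty":0,"tz":1.5,"turn":0}
    - {"tx":0,"ty":0,"tz":1.5,"turn":0}
    - {"tx":0,"ty":0,"tz":1.5,"turn":0}
  newtons: 3

```text
time_s: 9.68
tcp_pos: [0.5274, -0.1558, 0.2029]
tcp_rot: [-89.9, -0.0, -98.7]
wrist_force: [1.0, 0.3, -1.1]
gripper_width: 0.0399
```

```bash
cat >> h.py <<'E'
def tilt(T,a,pts=((55,-20),(55,7),(-55,-20),(-55,20)),s=8,dz=-.079):
    # expected side pixels of label-face points for pitch a (frosted end up)
    u=np.array([-.152,-.988,0]);v=np.array([.988,-.152,0]);k=np.array([0,0,1.])
    c,q=np.cos(np.radians(a)),np.sin(np.radians(a));uu=c*u+q*k;n=c*k-q*u
    P=np.array(T)+[0,0,dz]
    return [np.round(proj('side',P+((x-s)*uu+y*v+4*n)/1000),1).tolist() for x,y in pts]
E
python3 - <<'E'
from h import *
s,_=snapshot('side');o=observe();print(o['tcp_pos'],o['gripper_width'])
print('prev'); 
for a in(0,10,20,35):print(a,[((np.array(q)-[247,206])*4).tolist() for q in tilt([.528,-.1559,.1444],a)])
T=o['tcp_pos'];print('now')
for a in(0,20,35):print(a,tilt(T,a))
# white label mask
hsv=cv2.cvtColor(s,cv2.COLOR_RGB2HSV);m=((hsv[...,2]>215)&(hsv[...,1]<40)).astype(np.uint8)
n,l,st,c=cv2.connectedComponentsWithStats(m)
for i in range(1,n):
    if st[i,4]>40:print(st[i],c[i])
E
```

```text
[ 0.52677025 -0.15571548  0.20191414] 0.040159480241553386
prev
0 [[300.4000000000001, 314.79999999999995], [353.20000000000005, 309.5999999999999], [276.79999999999995, 150.79999999999995], [348.0, 144.39999999999998]]
10 [[300.0, 303.20000000000005], [353.20000000000005, 298.0], [277.20000000000005, 164.0], [347.5999999999999, 157.60000000000002]]
20 [[299.5999999999999, 289.5999999999999], [352.79999999999995, 284.4000000000001], [277.5999999999999, 179.60000000000002], [348.0, 173.20000000000005]]
35 [[297.5999999999999, 266.4000000000001], [351.20000000000005, 261.20000000000005], [279.20000000000005, 205.5999999999999], [349.20000000000005, 199.20000000000005]]
now
0 [[321.4, 267.3], [335.3, 266.0], [315.3, 226.1], [333.9, 224.4]]
20 [[321.1, 260.4], [335.1, 259.1], [315.5, 233.8], [333.9, 232.2]]
35 [[320.7, 254.3], [334.7, 253.0], [316.0, 240.7], [334.2, 239.1]]
[370 226  22  16 267] [380.46816479 233.75280899]
[320 229  21  36 505] [328.96633663 246.16435644]
[412 252  28  22 418] [425.715311   262.59330144]
[304 332  47  38 761] [327.51248357 350.2457293 ]
```

Gravity alone doesn't pivot the slide in the jaws. I'll set it down and regrip slightly behind its centre. Then I'll pivot it by pressing the frosted end lightly on the tin's rim.

Call:
jog_arm:
  commands:
    - {"tx":0,"ty":0,"tz":-0.9,"turn":0}
    - {"tx":0,"ty":0,"tz":-1.7,"turn":0}
    - {"tx":0,"ty":0,"tz":-2.3,"turn":0}
    - {"tx":0,"ty":0,"tz":-2.7,"turn":0}
    - {"tx":0,"ty":0,"tz":-2.85,"turn":0}
    - {"tx":0,"ty":0,"tz":-2.95,"turn":0}
    - {"tx":0,"ty":0,"tz":-2.98,"turn":0}
    - {"tx":0,"ty":0,"tz":-2.98,"turn":0}

```text
time_s: 10.4
tcp_pos: [0.5274, -0.1555, 0.0836]
tcp_rot: [-90.0, 0.0, -98.7]
wrist_force: [0.3, -0.4, 0.0]
gripper_width: 0.0399
```

Call:
jog_arm:
  commands:
    - {"tx":0,"ty":0,"tz":0,"turn":0}
    - {"tx":0,"ty":0,"tz":0,"turn":0}
    - {"tx":0,"ty":0,"tz":0,"turn":0}
    - {"tx":0,"ty":0,"tz":0,"turn":0}
    - {"tx":0.04,"ty":0.25,"tz":0,"turn":0}
    - {"tx":0.07,"ty":0.5,"tz":0,"turn":0}
    - {"tx":0.07,"ty":0.5,"tz":0,"turn":0}
    - {"tx":0.07,"ty":0.5,"tz":0,"turn":0}
  grip: 60

```text
time_s: 11.07
tcp_pos: [0.5302, -0.1341, 0.0836]
tcp_rot: [-90.0, 0.0, -98.6]
wrist_force: [0.3, -0.1, 0.3]
gripper_width: 0.0598
```

Call:
jog_arm:
  commands:
    - {"tx":0,"ty":0,"tz":0,"turn":0}
    - {"tx":0,"ty":0,"tz":0,"turn":0}
    - {"tx":0,"ty":0,"tz":0,"turn":0}
    - {"tx":0,"ty":0,"tz":0,"turn":0}
    - {"tx":0,"ty":0,"tz":0,"turn":0}
    - {"tx":0,"ty":0,"tz":0,"turn":0}
    - {"tx":0,"ty":0,"tz":0,"turn":0}
    - {"tx":0,"ty":0,"tz":0.3,"turn":0}
    - {"tx":0,"ty":0,"tz":1.0,"turn":0}
    - {"tx":0,"ty":0,"tz":2.0,"turn":0}
    - {"tx":0,"ty":0,"tz":2.5,"turn":0}
    - {"tx":0,"ty":0,"tz":2.5,"turn":0}
  grip: 30
  newtons: 5

```text
time_s: 12.07
tcp_pos: [0.5323, -0.1356, 0.1889]
tcp_rot: [-89.6, -0.0, -98.7]
wrist_force: [0.1, 1.0, -0.0]
gripper_width: 0.0398
```

```bash
python3 - <<'E'
from h import *
s,_=snapshot('side');p,d=snapshot('top');o=observe();print(o['tcp_pos'],o['tcp_rot'],o['gripper_width'],o['joints'].round(0))
T=o['tcp_pos']
for a in(0,10):print(a,tilt(T,a,s=-12))
save('re.png',s[140:320,220:440],3.4)
E
```

```text
[ 0.53019967 -0.13585085  0.18464888] [-8.98805028e+01 -4.05779842e-02 -9.87409630e+01] 0.0397683470259309 [ 35.  28. -33. 108.  19.  50. -17.]
0 [[321.6, 272.6], [335.3, 271.3], [315.5, 231.5], [333.9, 229.8]]
10 [[321.5, 268.3], [335.3, 267.0], [315.6, 233.8], [333.8, 232.2]]
```

View pics/re.png

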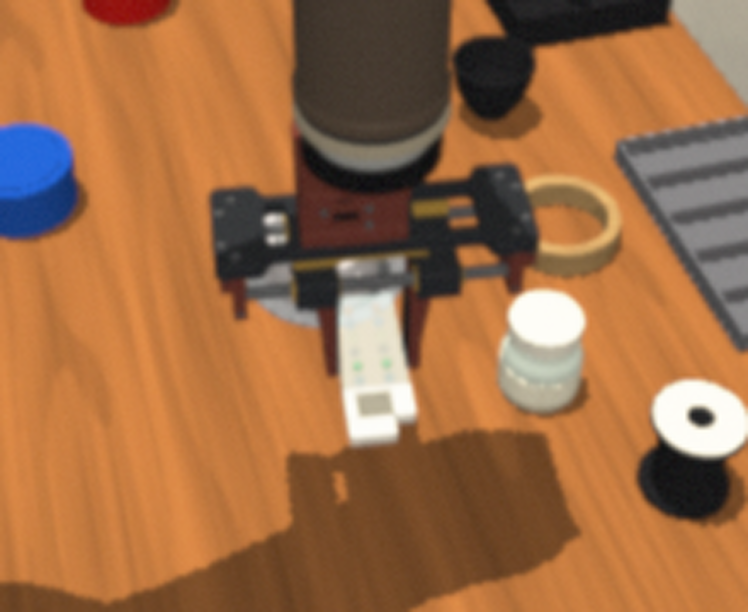

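Call:
jog_arm:
  commands:
    - {"tx":0.1,"ty":0.6,"tz":0,"turn":0}
    - {"tx":0.2,"ty":1.4,"tz":0,"turn":0}
    - {"tx":0.3,"ty":2.2,"tz":0,"turn":0}
    - {"tx":0.4,"ty":3.0,"tz":0,"turn":0}
    - {"tx":0.5,"ty":3.8,"tz":0,"turn":0}
    - {"tx":0.6,"ty":4.6,"tz":0,"turn":0}
    - {"tx":0.7,"ty":5.4,"tz":0,"turn":0}
    - {"tx":0.73,"ty":6.0,"tz":0,"turn":0}
    - {"tx":0.73,"ty":6.37,"tz":0,"turn":0}
    - {"tx":0.73,"ty":6.37,"tz":0,"turn":0}
    - {"tx":0.73,"ty":6.37,"tz":0,"turn":0}
    - {"tx":0.73,"ty":6.37,"tz":-0.6,"turn":0}
    - {"tx":0.73,"ty":6.37,"tz":-1.0,"turn":0}
    - {"tx":0.73,"ty":6.37,"tz":-1.2,"turn":0}
    - {"tx":0.73,"ty":6.37,"tz":-1.3,"turn":0}

```text
time_s: 13.42
tcp_pos: [0.5584, 0.1172, 0.1296]
tcp_rot: [-90.2, -0.1, -98.8]
wrist_force: [0.2, 0.5, 0.2]
gripper_width: 0.0401
```

```bash
python3 - <<'E'
from h import *
s,_=snapshot('side');o=observe();print(o['tcp_pos'],o['wrist_force'])
save('anv.png',s[140:260,220:400],4)
E
```

```text
[0.5585912  0.1175612  0.12985604] [-0.18126536 -0.45790986 -1.07988621]
```

View pics/anv.png

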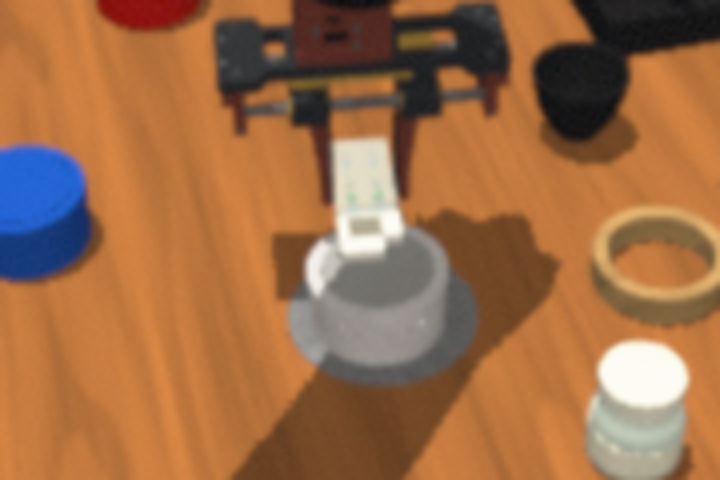

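Call:
jog_arm:
  commands:
    - {"tx":0,"ty":0,"tz":-0.06,"turn":0}
    - {"tx":0,"ty":0,"tz":-0.12,"turn":0}
    - {"tx":0,"ty":0,"tz":-0.18,"turn":0}
    - {"tx":0,"ty":0,"tz":-0.24,"turn":0}
    - {"tx":0,"ty":0,"tz":-0.3,"turn":0}
    - {"tx":0,"ty":0,"tz":-0.36,"turn":0}
    - {"tx":0,"ty":0,"tz":-0.42,"turn":0}
    - {"tx":0,"ty":0,"tz":-0.47,"turn":0}
    - {"tx":0,"ty":0,"tz":-0.47,"turn":0}
    - {"tx":0,"ty":0,"tz":-0.47,"turn":0}

```text
time_s: 14.3
tcp_pos: [0.5589, 0.1193, 0.1124]
tcp_rot: [-90.0, -0.0, -98.7]
wrist_force: [-0.6, -0.3, -0.5]
gripper_width: 0.04
```

```bash
python3 - <<'E'
from h import *
s,_=snapshot('side');o=observe();print(o['tcp_pos'],o['wrist_force'],o['gripper_width'])
for a in (0,20,30,35,40):print(a,[((np.array(q)-[220,140])*4).round().tolist() for q in tilt(o['tcp_pos'],a,s=-12)])
save('anv2.png',s[140:260,220:400],4)
E
```

```text
[0.55890921 0.11925944 0.11240906] [-0.19960217  0.30591105 -0.79788857] 0.04019361406368744
0 [[342.0, 275.0], [384.0, 271.0], [328.0, 164.0], [386.0, 159.0]]
20 [[340.0, 243.0], [383.0, 240.0], [329.0, 181.0], [386.0, 176.0]]
30 [[339.0, 225.0], [382.0, 222.0], [330.0, 192.0], [387.0, 187.0]]
35 [[338.0, 216.0], [381.0, 212.0], [330.0, 197.0], [387.0, 192.0]]
40 [[338.0, 207.0], [380.0, 203.0], [330.0, 202.0], [388.0, 197.0]]
```

View pics/anv2.png

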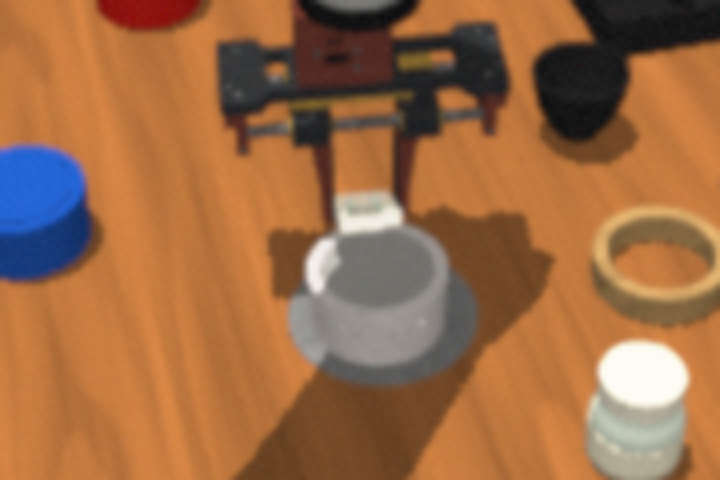

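Call:
jog_arm:
  commands:
    - {"tx":0,"ty":0,"tz":0,"turn":0}
    - {"tx":0,"ty":0,"tz":0,"turn":0}
    - {"tx":0,"ty":0,"tz":0,"turn":0}
    - {"tx":0,"ty":0,"tz":0.3,"turn":0}
    - {"tx":0,"ty":0,"tz":0.8,"turn":0}
    - {"tx":0,"ty":0,"tz":1.4,"turn":0}
    - {"tx":0,"ty":0,"tz":2.0,"turn":0}
    - {"tx":0,"ty":0,"tz":2.4,"turn":0}
    - {"tx":0,"ty":0,"tz":2.7,"turn":0}
    - {"tx":0,"ty":-0.3,"tz":2.7,"turn":0}
    - {"tx":-0.1,"ty":-0.7,"tz":2.7,"turn":0}
    - {"tx":-0.15,"ty":-1.1,"tz":2.7,"turn":0}
    - {"tx":-0.21,"ty":-1.4,"tz":2.7,"turn":0}
    - {"tx":-0.21,"ty":-1.49,"tz":2.7,"turn":0}
    - {"tx":-0.21,"ty":-1.49,"tz":2.7,"turn":0}
    - {"tx":-0.21,"ty":-1.49,"tz":2.7,"turn":0}
    - {"tx":-0.21,"ty":-1.49,"tz":2.7,"turn":0}
    - {"tx":-0.21,"ty":-1.49,"tz":2.7,"turn":0}
  newtons: 20

```text
time_s: 15.85
tcp_pos: [0.5508, 0.0606, 0.2206]
tcp_rot: [-90.0, 0.0, -98.6]
wrist_force: [-0.1, -0.9, -0.5]
gripper_width: 0.0396
```

```bash
python3 - <<'E'
from h import *
s,_=snapshot('side');p,_=snapshot('top');o=observe();print(o['time_s'],o['tcp_pos'],o['wrist_force'],o['gripper_width'])
x0,y0=225,120
for a in (0,25,30,35,40,45):print(a,[((np.array(q)-[x0,y0])*6).round().tolist() for q in tilt(o['tcp_pos'],a,s=-12)])
save('fin.png',s[y0:y0+100,x0:x0+130],6)
E
```

```text
15.95 [0.55077399 0.06041063 0.22060189] [ 0.03131734 -0.80601227 -0.12522715] 0.039859753122368995
0 [[491.0, 436.0], [563.0, 430.0], [466.0, 257.0], [564.0, 249.0]]
25 [[487.0, 365.0], [560.0, 359.0], [469.0, 296.0], [565.0, 288.0]]
30 [[486.0, 350.0], [559.0, 344.0], [469.0, 305.0], [565.0, 297.0]]
35 [[485.0, 334.0], [557.0, 328.0], [470.0, 314.0], [566.0, 306.0]]
40 [[484.0, 318.0], [556.0, 312.0], [470.0, 323.0], [566.0, 315.0]]
45 [[482.0, 302.0], [555.0, 296.0], [471.0, 332.0], [567.0, 324.0]]
```

View pics/fin.png

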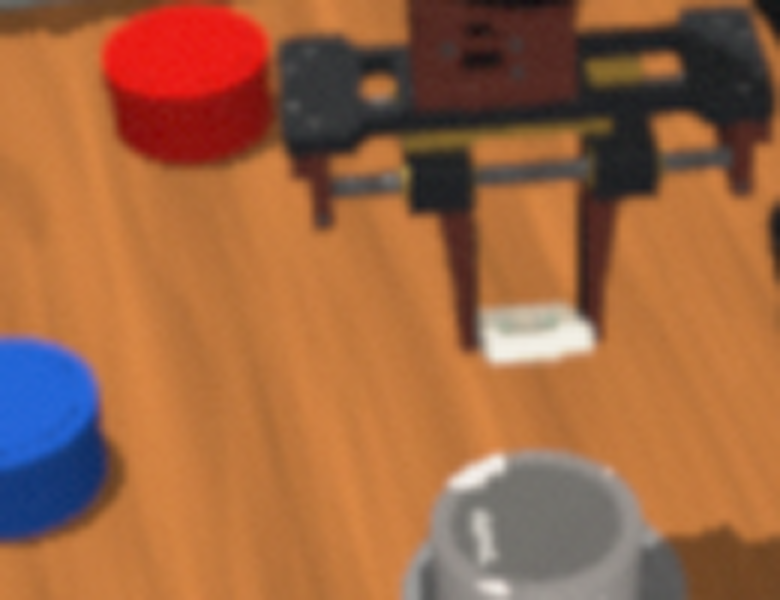

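```bash
python3 - <<'E'
from h import *
print(ray('side',(225+537/6,120+517/6),.045).round(4)); print(close_job())
E
```

```text
[0.5513 0.0515 0.045 ]
the job is handed in; nothing more can be done
None
```

I pushed the aluminium tin onto the felt spot without lifting it. The slide was then picked up by its clear part and held over the tin, and I handed the job in at about 16 s.

- **Tin:** I pushed it with the two fingers straddling it. The last camera ray puts its lid centre at (0.551, 0.052). The spot centre was measured at (0.550, 0.047) from the top view and about (0.554, 0.055) from the side. That is a disagreement of several millimetres, but well inside the 17 mm margin.
- **Slide grip:** My first grip, just ahead of the slide's centre, did not let it tilt under gravity. I set it down where it was and regripped about 12 mm behind its centre. I then tilted it in the jaws by lowering its frosted end lightly onto the tin's rim, which showed no sign of shifting the tin. The slide did touch the tin during that step.
- **Final pose:** The slide is held at 20 N, label face up and frosted end uppermost. The slope is about 35°, estimated by eye from where the frosted end's edge falls in the side view, with the clear end hidden behind it. Its centre is about 2 mm from the tin centre and about 10 cm above the lid, and the wrist force is under 1 N.
- **Bystanders:** I drove clear of all of them and none appeared disturbed in the side views. I did not re-measure their positions.

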